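# Open the quick-action vise

### The job

Open the small blue bench vise all the way: press down the red release pad on its sliding jaw with the fingertips and, keeping it pressed, push the jaw back along its bar, away from the fixed jaw, until it is fully back against its stop. Then lift off so that the pad springs up again, leave the jaw there, and do not disturb the ratchet handle, socket, funnel or tread gauge around the vise.

Things in the scene. Friction and masses are not known exactly. Their poses are not given: they have to be found in the camera images.
- vise: Blue steel bench vise fixed to the shelf; place and yaw vary. Origin on the shelf surface, z up; x is the direction in which the jaw opens, level. In this frame: base x -120 to 180 mm, 90 wide, 12 high; fixed jaw x -112 to -70, 74 wide, 92 high; two-rail steel bar 40 wide, 46 high; dark end stop block x 140 to 158, 60 wide, 52 high.
- jaw (a joint): Slide of the sliding jaw (m): the gap between jaw faces. 0 closed, 0.110 fully back at the stop; starts 0.010 to 0.050. A ratchet with 9 mm teeth locks it against opening (it may give up to one tooth) unless the release is 5 mm or more down; closing is free. Released, it slides with about 4 N of friction and stays where it is left.
- heel (a point): Centre of the top edge of the upright blue heel wall of the sliding jaw (16 mm thick, 60 wide), on the wall face towards the pad, 92 mm high. A fingertip holding the pad down can push this wall along +x of the vise. The front jaw, equally high, spans 84 to 64 mm before this point; behind the wall is a steel clamp crank (bar 68 long, 80 mm high, reaching 43 mm back), not needed.
- release (a joint): Travel of the red release pad, in m: 0 up, 0.009 fully down. Spring: about 3 N to start, 7.5 N fully down. It frees the ratchet at 0.005 or more and springs up when let go. At the start it may stand up to 4 mm down where the pawl rides on a tooth.
- release_top (a point): Centre of the top face of the red release pad: 54 mm along the vise's x, 40 across, 74 mm above the shelf when up, 65 fully down. It rides with the sliding jaw in an open-sided pocket: heel wall 32 mm from this point along +x, jaw wall 32 mm along -x; both rise 18 mm above the pad when up. x axis as the vise's.
- ratchet: Loose black ratchet handle lying flat, 177 mm long along its x, 34 wide at the head (+x end), 22 high; origin under its middle. To be left alone.
- socket: Loose chrome spark plug socket standing upright, 25 mm diameter, 65 high; origin at the centre of its foot. To be left alone.
- funnel: Loose empty green plastic funnel standing mouth down, 96 mm diameter at the shelf, 95 high; origin at the centre of its mouth on the shelf. To be left alone.
- gauge: Loose yellow tyre tread gauge lying flat, 81 mm along its x with the steel probe at +x, 26 wide, 12 high; origin under the middle of its 60 mm yellow case. To be left alone.

How it is judged:
On the way, in this order (a step that is already met when the one before it is completed fails the run):
1. the release pad is pressed while the jaw is still forward (value of joint release above 0.005 m and value of joint jaw below 0.095 m), for 0.1 s.
2. the jaw is pushed fully back with the release still pressed (value of joint jaw above 0.105 m and value of joint release above 0.0045 m), for 0.05 s.
At the end, for the whole second after the job is handed in: the sliding jaw rests within 6 mm of its stop (joint jaw above 0.104), the release pad has sprung up (less than 2 mm down), nothing moves (value of joint jaw above 0.104 m and velocity of joint jaw between -0.005 and 0.005 m/s and value of joint release below 0.002 m); the robot touches nothing.
It fails at once if the ratchet handle was moved or lifted (over 20 mm) (distance of ratchet from where it was at the start of the episode above 0.02 m).
It fails at once if the socket was moved, lifted (over 20 mm) or tipped (distance of socket from where it was at the start of the episode above 0.02 m or angle between socket's own z axis and vertical above 0.5 rad).
It fails at once if the funnel was moved, lifted (over 20 mm) or tipped (distance of funnel from where it was at the start of the episode above 0.02 m or angle between funnel's own z axis and vertical above 0.5 rad).
It fails at once if the tread gauge was moved or lifted (over 20 mm) (distance of gauge from where it was at the start of the episode above 0.02 m).
It also fails if it takes over 32 s, if anything falls off the work surface, if the arm or the gripper's body presses on something with over 40 N, if the wrist force passes 120 N, or if a joint passes its speed limit or range.

### The arm

A 6-joint arm with a two-finger parallel gripper is mounted at the origin on the work surface. World frame = base frame: x ahead of the robot, y to its left, z up, the work surface at z = 0. Lengths are in m, angles in rad, forces in N, time in s.
With the tool pointing down it reaches from about 0.3 to 0.875 m from the base axis. Payload 6.4 kg.
Tool frame: the origin (TCP) lies midway between the tips of the shut fingers; the grasp point (between the pads) lies 19 mm behind it (ctrl.pinch_z is the distance from the TCP to the grasp point, in m); z points along the fingers, y is the line along which they close (so a half turn about z gives the same grasp; the last joint's range is limited). The gripper opens to 85 mm and grips with 20 to 120 N. Pads are 22 mm wide; open, the fingers measure 114 mm over their backs; the gripper's body (76 mm by 85 mm) begins 54 mm behind the grasp point. The pads swing forward as they close: fully open they stand 13 mm farther back than shut.
Start: joints at [-1.469, 0.181, 1.607, -0, 1.354, -0.206], TCP at [0.174, -0.548, 0.231] pointing down, gripper open.
Joint ranges: [-2.99, 2.99], [-0.89, 2.07], [0.3, 2.58], [-1.14, 4.28], [0, 2.63], [-3.12, 3.12]. Speed limits (rad/s): [2.57, 2.57, 3.01, 3.14, 3.14, 3.14].

### API

Orientations are given as a unit quaternion [w, x, y, z].
In Python, from bench import ctrl gives the robot as it stands.
- The arm moves only by the tool apply_moves, never from a script. Its argument "moves" is a list of rows, each an object with "jaw": the opening, from 0 (shut) to 1 (fully open); "offset": the shift along the tool's x, y, z in mm, a list of three; "rot": the turn, a rotation vector about the tool's x, y, z in degrees, a list of three. In form: [{"jaw": jaw, "offset": [dx, dy, dz], "rot": [ax, ay, az]}, ...]. A call has exactly 5 rows; each row shifts and turns the commanded pose from where the row before left it, along the tool's axes as they then stand; what a row does not reach is not made up. A row lasts 1/8 s, in which the tool goes at most 62.5 mm and 10.7 degrees, less where a joint would pass 70% of its speed; a pose out of reach is approached as far as the arm can. A call is refused whole if a number of a shift passes 62.5 or a number of a turn 10.7, either way. A call with a gripper value outside its range is refused whole. The fingers move at their own pace and stop on an object; the grip force is fixed at half the most. Time passes only in rows, so rows that do not move let the fingers close, or fill a call up. It gives the time, the measured TCP pose, the force, the opening and the grip force at its end, in the units of the state.
- ctrl.get_obs(): the state, without advancing time (a new reading comes with each control period).
- ctrl.camera(name): name is "scene" or "top" or "wrist"; returns (picture, depth): 420x560x3 uint8, red, green, blue; 420x560 float32, m along the optical axis (not along the pixel's ray), 0 where there is no reading.
- ctrl.camera_params(name): a dict with "K" (3x3 intrinsics, pixels), "cam_to_world" (4x4, takes a point from camera to world coordinates); the wrist camera has in their place "mount" (4x4, takes a point from camera to tool coordinates, whose origin is the TCP and whose axes are the flange's). Camera axes: x right, y down, z forward; pixel columns grow to the right and rows downward; lengths in m; the calibration is good to about 2 mm. A picture is of the moment at which its call begins: read the wrist's pose just before it. camera_params takes no time and is no camera call.
- ctrl.hand_in(): hands the job in; it is judged then, once.
Trained networks look in the newest picture that a camera, given by its name, has taken for a name from the list of things; names that differ only in an ending like _2 or _b are one class to them, and where a whole thing is asked for, a point or a joint stands for the part that bears it (a point fixed in the world has none). Each returns a list of dicts, best first, with "score" (0 to 1); they miss things now and then, are a little off and sometimes report something else, mostly with a low value. They report only what shows in the picture. A call takes as long as a camera call.
- ctrl.outline_of(camera, target): "region" (420x560 bool, what is visible of it) and "position" ([column, row] in pixels, amid what is visible of it).
The state is a dict: "time_s": time; "q": joint angles; "dq": joint speeds; "joint_efforts": joint torques, N m; "eef_pos": TCP position; "eef_rot": TCP orientation; "wrist_force": force on the tool from outside, world axes, zero at the start; "torque": the same for the moment, N m; "opening": opening from 0.0 (shut) to 1.0 (fully open); "grasp_force": force on a finger pad.
Only numpy, scipy, OpenCV 4.12 (cv2) and the standard library are available. Lean on these libraries where they do the work, as an engineer would, in place of code of your own. Each camera call takes 0.05 s, during which the arm holds its last target. There are 200 camera calls.

## Working session

There is one attempt and no reset: what is moved stays moved. The work goes in short steps, Python scripts to look and compute and a tool call to move; the robot and the scene stay as the last step left them, time stands still between calls to the robot, and variables do not carry over. Pictures are saved under pics/ and viewed, at most 10 in all, crops included, and the job is handed in when it is done.

Besides the shell and the picture viewer there is one more tool, called after "Emit:" by a JSON object that holds its "method" and its "body", one argument or row to a line. apply_moves: Moves the arm, as the interface text tells. Its arguments: {"type":"object","properties":{"moves":{"type":"array"}},"required":["moves"]}

```bash
mkdir -p pics
cat > h.py <<'E'
import numpy as np,cv2
from bench import ctrl
def pts(cam,depth,mask):
    p=ctrl.camera_params(cam);K=np.array(p["K"]);T=np.array(p["cam_to_world"])
    v,u=np.nonzero(mask&(depth>0));d=depth[v,u]
    c=np.stack([(u-K[0,2])/K[0,0]*d,(v-K[1,2])/K[1,1]*d,d,np.ones_like(d)])
    return (T@c)[:3].T
E
python3 - <<'E'
from h import *
o=ctrl.get_obs();print({k:np.round(o[k],3) for k in("time_s","eef_pos","eef_rot","wrist_force")})
for c in("top","scene"):
    im,d=ctrl.camera(c);cv2.imwrite(f"pics/{c}0.png",im[:,:,::-1]);np.savez(c+"0.npz",im=im,d=d)
    for n in("vise","release","heel","funnel","socket","ratchet","gauge","jaw"):
        for r in ctrl.outline_of(c,n)[:1]:
            P=pts(c,d,r["region"]);print(c,n,round(r["score"],2),np.round(r["position"]),r["region"].sum(),np.round(np.median(P,0),3),np.round(np.percentile(P,2,0),3),np.round(np.percentile(P,98,0),3))
E
```

```text
{'time_s': np.float64(0.0), 'eef_pos': array([ 0.174, -0.547,  0.23 ]), 'eef_rot': array([-0.001,  0.988,  0.153,  0.   ]), 'wrist_force': array([-0.478,  0.722,  0.188])}
top vise 0.56 [329. 256.] 6846 [ 0.502 -0.071  0.049] [ 0.393 -0.173  0.01 ] [0.619 0.041 0.095]
top release 0.6 [334. 257.] 647 [ 0.493 -0.084  0.071] [ 0.467 -0.111  0.059] [ 0.519 -0.058  0.075]
top heel 0.69 [329. 259.] 2038 [ 0.493 -0.082  0.073] [ 0.443 -0.132  0.056] [ 0.545 -0.027  0.096]
top funnel 0.89 [374. 200.] 1754 [ 0.605 -0.159  0.03 ] [ 0.566 -0.206  0.007] [ 0.649 -0.123  0.093]
top socket 0.52 [413. 262.] 254 [ 0.493 -0.23   0.063] [ 0.48  -0.261  0.001] [ 0.506 -0.222  0.07 ]
top ratchet 0.86 [284. 300.] 1056 [0.407 0.01  0.019] [ 0.36  -0.051  0.001] [0.467 0.086 0.027]
top gauge 0.57 [324. 182.] 487 [ 0.653 -0.069  0.012] [ 0.621 -0.099  0.002] [ 0.681 -0.04   0.017]
top jaw 0.61 [334. 261.] 2113 [ 0.493 -0.082  0.073] [ 0.443 -0.132  0.054] [ 0.55  -0.028  0.096]
scene vise 0.63 [286. 209.] 5027 [ 0.536 -0.035  0.043] [ 0.404 -0.16   0.005] [0.629 0.053 0.091]
scene release 0.38 [294. 178.] 89 [ 0.479 -0.093  0.068] [ 0.463 -0.107  0.066] [ 0.496 -0.074  0.07 ]
scene heel 0.74 [291. 182.] 1579 [ 0.507 -0.064  0.074] [ 0.441 -0.126  0.024] [ 0.557 -0.02   0.093]
scene funnel 0.89 [216. 206.] 1464 [ 0.619 -0.145  0.025] [ 0.575 -0.181 -0.001] [ 0.655 -0.119  0.089]
scene socket 0.81 [248. 169.] 304 [ 0.5   -0.224  0.037] [ 0.486 -0.238  0.001] [ 0.507 -0.22   0.064]
scene ratchet 0.58 [355. 218.] 723 [0.433 0.043 0.015] [ 0.366 -0.045  0.   ] [0.473 0.093 0.023]
scene gauge 0.58 [226. 241.] 531 [ 0.657 -0.065  0.009] [ 0.623 -0.108 -0.002] [ 0.685 -0.036  0.012]
scene jaw 0.65 [289. 186.] 1634 [ 0.507 -0.065  0.074] [ 0.442 -0.128  0.025] [ 0.556 -0.02   0.092]
```

View pics/top0.png

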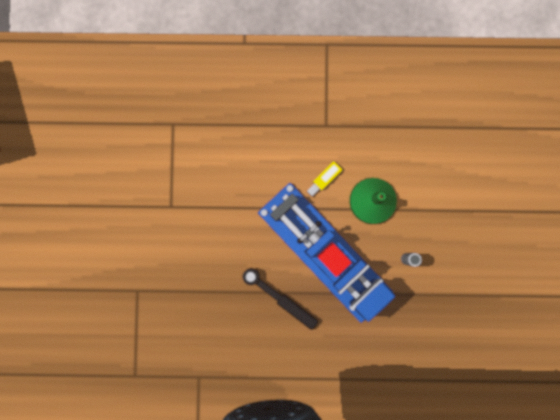

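View pics/scene0.png

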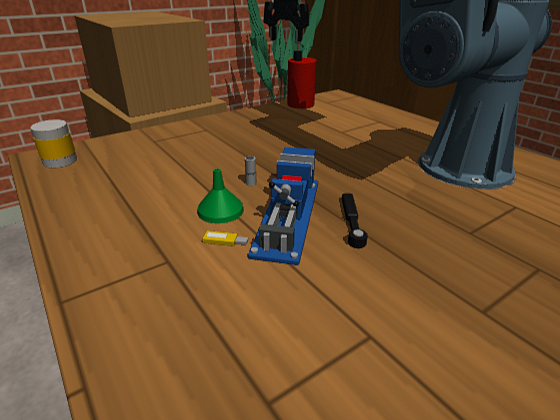

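The top view shows the vise running from the fixed jaw at bottom right (370,300) to the stop at upper left (285,205), with the red pad at about (335,260). The opening direction is therefore world +x+y, roughly 40° yaw. Next I measure it accurately.

Run:
```python
from h import *
f=np.load("top0.npz");im,d=f["im"],f["d"]
hsv=cv2.cvtColor(im,cv2.COLOR_RGB2HSV)
roi=np.zeros(d.shape,bool);roi[170:330,245:400]=1
blue=(hsv[...,0]>100)&(hsv[...,0]<130)&(hsv[...,1]>120)&(hsv[...,2]>50)&roi
red=((hsv[...,0]<5)|(hsv[...,0]>175))&(hsv[...,1]>180)&(hsv[...,2]>100)&roi
P=pts("top",d,blue);R=pts("top",d,red)
def rect(n,p):
    r=cv2.minAreaRect(p[:,:2].astype(np.float32)*1000);print(n,len(p),np.round(r[0],1),np.round(r[1],1),round(r[2],2))
rect("base",P[P[:,2]<.03]);rect("red",R);print("red",np.round(np.median(R,0),4),np.round(R.mean(0),4))
r=ctrl  # yaw from base rect
b=cv2.minAreaRect(P[P[:,2]<.03][:,:2].astype(np.float32)*1000)
bx=cv2.boxPoints(b);e=max((bx[1]-bx[0],bx[2]-bx[1]),key=np.linalg.norm);a=np.arctan2(e[1],e[0]);a=a if abs(a)<np.pi/2 else a+np.pi
print("yaw",np.degrees(a))
ex=np.array([np.cos(a),np.sin(a)]);ey=np.array([-ex[1],ex[0]])
c=np.array(b[0])/1000-0.03*ex;print("vise origin",c)
H=P[P[:,2]>.083];s=(H[:,:2]-c)@ex;t=(H[:,:2]-c)@ey
print("tops hist",np.histogram(s,np.arange(-.13,.19,.008)));print("t",np.percentile(t,[2,50,98]))
q=(R[:,:2]-c)@np.c_[ex,ey];print("pad in vise",q.mean(0),np.percentile(q,[2,98],0),np.percentile(R[:,2],[10,50,90]))
```

```text
base 2198 [505.6 -70.5] [296.8  87.7] 43.58
red 541 [493.2 -82.7] [50.2 37.2] 45.32
red [ 0.4932 -0.0827  0.0712] [ 0.4933 -0.0828  0.0712]
yaw 43.58442
vise origin [ 0.48383999 -0.09122307]
tops hist (array([  0,   0,  75, 167, 172, 171, 148,   0,   0,   0,   0,   0, 117,
       153,   0,   0,   0,   0,   0,   0,   0,  35, 142, 102,   0,   3,
         5,   0,   0,   0,   0,   0,   0,   0,   0,   0,   0,   0,   0]), array([-0.13 , -0.122, -0.114, -0.106, -0.098, -0.09 , -0.082, -0.074,
       -0.066, -0.058, -0.05 , -0.042, -0.034, -0.026, -0.018, -0.01 ,
       -0.002,  0.006,  0.014,  0.022,  0.03 ,  0.038,  0.046,  0.054,
        0.062,  0.07 ,  0.078,  0.086,  0.094,  0.102,  0.11 ,  0.118,
        0.126,  0.134,  0.142,  0.15 ,  0.158,  0.166,  0.174,  0.182]))
t [-0.03334859 -0.0005524   0.03229768]
pad in vise [ 0.01266789 -0.00038748] [[-0.01149148 -0.0181834 ]
 [ 0.03712941  0.01738831]] [0.06882256 0.0711574  0.07361457]
```

Emit:
{"method": "apply_moves", "body": {
  "moves": [
    {"jaw": 0,"offset": [0,0,0],"rot": [0,0,-10]},
    {"jaw": 0,"offset": [0,0,0],"rot": [0,0,-10]},
    {"jaw": 0,"offset": [0,0,0],"rot": [0,0,-6]},
    {"jaw": 0,"offset": [50,-10,0],"rot": [0,0,0]},
    {"jaw": 0,"offset": [50,-10,0],"rot": [0,0,0]}
  ]
}}

```text
time_s: 1.52
eef_pos: [0.2331, -0.4637, 0.2311]
eef_rot: [-0.0, 0.929, 0.371, 0.0]
wrist_force: [0.5, -0.6, -1.1]
opening: -0.003
grasp_force: 0.0
```

Emit:
{"method": "apply_moves", "body": {
  "moves": [
    {"jaw": 0,"offset": [55,-12,0],"rot": [0,0,0]},
    {"jaw": 0,"offset": [55,-12,0],"rot": [0,0,0]},
    {"jaw": 0,"offset": [55,-12,0],"rot": [0,0,0]},
    {"jaw": 0,"offset": [55,-12,0],"rot": [0,0,0]},
    {"jaw": 0,"offset": [55,-12,0],"rot": [0,0,0]}
  ]
}}

```text
time_s: 2.15
eef_pos: [0.3913, -0.2298, 0.2317]
eef_rot: [0.001, 0.928, 0.372, 0.0]
wrist_force: [1.4, -0.6, 0.0]
opening: 0.001
grasp_force: 0.0
```

```bash
cat >> h.py <<'E'
from scipy.spatial.transform import Rotation as Ro
def to(target,yaw=43.6):
    o=ctrl.get_obs();w,x,y,z=o["eef_rot"];R=Ro.from_quat([x,y,z,w])
    a=np.radians(yaw);G=Ro.from_matrix(np.array([[np.cos(a),np.sin(a),0],[np.sin(a),-np.cos(a),0],[0,0,-1]]))
    print("t",round(o["time_s"],2),"pos",np.round(o["eef_pos"],4),"off mm",np.round(R.inv().apply(np.array(target)-o["eef_pos"])*1000,1),"rot deg",np.round(np.degrees((R.inv()*G).as_rotvec()),1),"F",np.round(o["wrist_force"],1),"open",round(o["opening"],2))
E
python3 -c "
from h import *
to([.4988,-.0769,.12])"
```

```text
t 2.15 pos [ 0.3913 -0.2298  0.2317] off mm [183.3 -36.7 111.6] rot deg [ 0.1 -0.   0. ] F [ 1.4 -0.6  0. ] open 0.0
```

Emit:
{"method": "apply_moves", "body": {
  "moves": [
    {"jaw": 0,"offset": [55,-11,0],"rot": [0,0,0]},
    {"jaw": 0,"offset": [55,-11,0],"rot": [0,0,0]},
    {"jaw": 0,"offset": [50,-10,20],"rot": [0,0,0]},
    {"jaw": 0,"offset": [20,-4,30],"rot": [0,0,0]},
    {"jaw": 0,"offset": [0,0,30],"rot": [0,0,0]}
  ]
}}

```text
time_s: 2.78
eef_pos: [0.4968, -0.0794, 0.1507]
eef_rot: [0.0, 0.928, 0.373, 0.0]
wrist_force: [0.4, -0.2, -0.4]
opening: -0.004
grasp_force: 0.0
```

Run:
```python
from h import *
to([.4988,-.0769,.11])
im,d=ctrl.camera("top");im2,_=ctrl.camera("scene");im3,_=ctrl.camera("wrist")
cv2.imwrite("pics/m1.png",np.hstack([cv2.resize(im2[100:280,180:400],(400,327)),cv2.resize(im3,(400,327))])[:,:,::-1])
```

```text
t 2.77 pos [ 0.4968 -0.0794  0.1507] off mm [ 3.2 -0.5 40.7] rot deg [ 0.  -0.   0.2] F [ 0.4 -0.2 -0.4] open -0.0
```

View pics/m1.png

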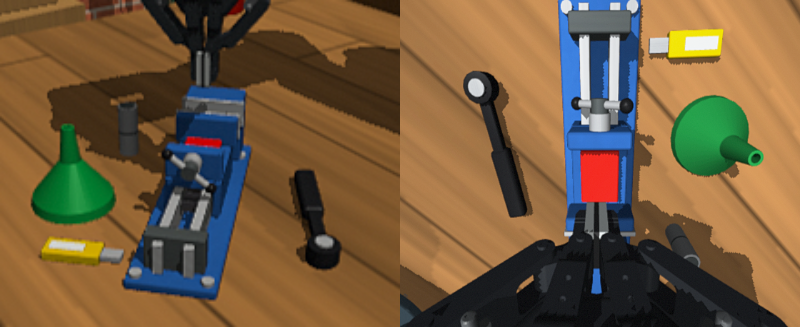

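The wrist view (right half) shows the shut tips centred on the vise bar, just in front of the red pad. Orientation is aligned, and the funnel, socket and ratchet are well clear. Now I descend into the pocket.

Emit:
{"method": "apply_moves", "body": {
  "moves": [
    {"jaw": 0,"offset": [1,0,25],"rot": [0,0,0]},
    {"jaw": 0,"offset": [0,0,25],"rot": [0,0,0]},
    {"jaw": 0,"offset": [0,0,10],"rot": [0,0,0]},
    {"jaw": 0,"offset": [0,0,0],"rot": [0,0,0]},
    {"jaw": 0,"offset": [0,0,0],"rot": [0,0,0]}
  ]
}}

```text
time_s: 3.55
eef_pos: [0.4975, -0.0809, 0.0927]
eef_rot: [0.001, 0.928, 0.372, 0.001]
wrist_force: [-0.1, -0.6, 0.1]
opening: -0.001
grasp_force: 0.0
```

```bash
python3 -c "
from h import *
to([.4988,-.0769,.065])"
```

```text
t 3.55 pos [ 0.4975 -0.0809  0.0927] off mm [ 3.6 -2.1 27.7] rot deg [ 0.1 -0.1  0. ] F [-0.1 -0.6  0.1] open -0.0
```

Emit:
{"method": "apply_moves", "body": {
  "moves": [
    {"jaw": 0,"offset": [4,-2,10],"rot": [0,0,0]},
    {"jaw": 0,"offset": [0,0,8],"rot": [0,0,0]},
    {"jaw": 0,"offset": [0,0,4],"rot": [0,0,0]},
    {"jaw": 0,"offset": [0,0,3],"rot": [0,0,0]},
    {"jaw": 0,"offset": [0,0,0],"rot": [0,0,0]}
  ]
}}

```text
time_s: 4.18
eef_pos: [0.4976, -0.0758, 0.0662]
eef_rot: [-0.001, 0.928, 0.372, -0.001]
wrist_force: [-3.0, 2.2, 6.4]
opening: -0.001
grasp_force: 3.2
```

```bash
python3 -c "
from h import *
to([.4988,-.0769,.065])"
```

```text
t 4.17 pos [ 0.4976 -0.0758  0.0662] off mm [0.1 1.7 1.2] rot deg [-0.1  0.   0. ] F [-3.   2.2  6.4] open -0.0
```

Emit:
{"method": "apply_moves", "body": {
  "moves": [
    {"jaw": 0,"offset": [0,0,1],"rot": [0,0,0]},
    {"jaw": 0,"offset": [0,0,1],"rot": [0,0,0]},
    {"jaw": 0,"offset": [3,0,0],"rot": [0,0,0]},
    {"jaw": 0,"offset": [4,0,0],"rot": [0,0,0]},
    {"jaw": 0,"offset": [4,0,0],"rot": [0,0,0]}
  ]
}}

```text
time_s: 4.8
eef_pos: [0.5054, -0.0684, 0.0649]
eef_rot: [-0.0, 0.928, 0.372, -0.001]
wrist_force: [-6.9, 1.2, 12.3]
opening: 0.002
grasp_force: 6.1
```

```bash
python3 -c "
from h import *
to([.4838+.113*.7244,-.0912+.113*.6894,.065])"
```

```text
t 4.8 pos [ 0.5054 -0.0684  0.0649] off mm [81.7  1.7 -0.2] rot deg [-0.1  0.1  0.1] F [-6.9  1.2 12.3] open 0.0
```

Emit:
{"method": "apply_moves", "body": {
  "moves": [
    {"jaw": 0,"offset": [6,0,0],"rot": [0,0,0]},
    {"jaw": 0,"offset": [8,0,0],"rot": [0,0,0]},
    {"jaw": 0,"offset": [8,0,0],"rot": [0,0,0]},
    {"jaw": 0,"offset": [8,0,0],"rot": [0,0,0]},
    {"jaw": 0,"offset": [8,0,0],"rot": [0,0,0]}
  ]
}}

```text
time_s: 5.42
eef_pos: [0.5328, -0.042, 0.065]
eef_rot: [-0.001, 0.928, 0.372, -0.001]
wrist_force: [-6.2, 0.5, 12.2]
opening: -0.001
grasp_force: 6.3
```

Run:
```python
from h import *
to([.4838+.113*.7244,-.0912+.113*.6894,.065])
im2,d=ctrl.camera("scene");im3,_=ctrl.camera("wrist")
cv2.imwrite("pics/m2.png",np.hstack([cv2.resize(im2[100:280,180:400],(400,327)),cv2.resize(im3,(400,327))])[:,:,::-1])
```

```text
t 5.42 pos [ 0.5328 -0.042   0.065 ] off mm [43.6  1.9 -0.1] rot deg [-0.1  0.1  0.1] F [-6.2  0.5 12.2] open -0.0
```

View pics/m2.png

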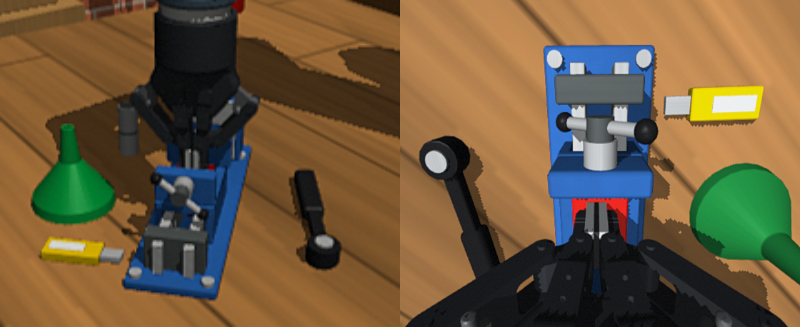

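The fingers are on the pad at about (600,215) and the heel wall is sliding towards the stop block at (600,88). The funnel and gauge are clear.

Emit:
{"method": "apply_moves", "body": {
  "moves": [
    {"jaw": 0,"offset": [8,0,0],"rot": [0,0,0]},
    {"jaw": 0,"offset": [8,0,0],"rot": [0,0,0]},
    {"jaw": 0,"offset": [8,0,0],"rot": [0,0,0]},
    {"jaw": 0,"offset": [8,0,0],"rot": [0,0,0]},
    {"jaw": 0,"offset": [5,0,0],"rot": [0,0,0]}
  ]
}}

```text
time_s: 6.15
eef_pos: [0.5604, -0.0173, 0.065]
eef_rot: [0.001, 0.928, 0.372, -0.001]
wrist_force: [-4.2, -3.3, 8.0]
opening: 0.001
grasp_force: 4.1
```

Emit:
{"method": "apply_moves", "body": {
  "moves": [
    {"jaw": 0,"offset": [3,0,0],"rot": [0,0,0]},
    {"jaw": 0,"offset": [2,0,0],"rot": [0,0,0]},
    {"jaw": 0,"offset": [1,0,0],"rot": [0,0,0]},
    {"jaw": 0,"offset": [0,0,0],"rot": [0,0,0]},
    {"jaw": 0,"offset": [0,0,0],"rot": [0,0,0]}
  ]
}}

```text
time_s: 6.78
eef_pos: [0.5649, -0.0136, 0.065]
eef_rot: [0.001, 0.928, 0.372, -0.0]
wrist_force: [-2.9, -2.5, 6.7]
opening: 0.004
grasp_force: 3.5
```

Run:
```python
from h import *
to([.4838+.113*.7244,-.0912+.113*.6894,.065])
im3,_=ctrl.camera("wrist");im,d=ctrl.camera("scene")
cv2.imwrite("pics/m3.png",np.hstack([cv2.resize(im[100:280,180:400],(400,327)),cv2.resize(im3,(400,327))])[:,:,::-1])
```

```text
t 6.78 pos [ 0.5649 -0.0136  0.065 ] off mm [ 0.7  0.3 -0. ] rot deg [0.1 0.  0. ] F [-2.9 -2.5  6.7] open 0.0
```

View pics/m3.png

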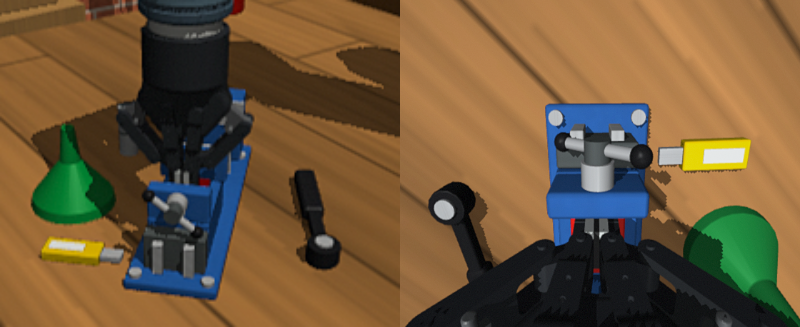

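The jaw is near the stop, but the horizontal force is still only about 4 N, which is sliding friction. I keep pushing until it rises.

Emit:
{"method": "apply_moves", "body": {
  "moves": [
    {"jaw": 0,"offset": [2,0,0],"rot": [0,0,0]},
    {"jaw": 0,"offset": [2,0,0],"rot": [0,0,0]},
    {"jaw": 0,"offset": [2,0,0],"rot": [0,0,0]},
    {"jaw": 0,"offset": [0,0,0],"rot": [0,0,0]},
    {"jaw": 0,"offset": [0,0,0],"rot": [0,0,0]}
  ]
}}

```text
time_s: 7.5
eef_pos: [0.5651, -0.0133, 0.065]
eef_rot: [0.001, 0.928, 0.372, -0.006]
wrist_force: [-22.5, -19.7, 22.0]
opening: 0.003
grasp_force: 19.9
```

Run:
```python
from h import *
to([.4838+.117*.7244,-.0912+.117*.6894,.065])
f=np.load("scene0.npz")
im,d=ctrl.camera("scene")
r=ctrl.outline_of("scene","heel")
P=pts("scene",d,r[0]["region"]);a=np.radians(43.58);ex=np.array([np.cos(a),np.sin(a)])
H=P[P[:,2]>.086];s=(H[:,:2]-[.4838,-.0912])@ex;print(len(s),np.histogram(s,np.arange(0,.18,.004)))
```

```text
t 7.5 pos [ 0.5651 -0.0133  0.065 ] off mm [ 4.4  0.4 -0. ] rot deg [-0.1  0.7  0.1] F [-22.5 -19.7  22. ] open 0.0
347 (array([ 0,  0,  0,  0,  0,  0,  0,  0,  0,  0,  1,  1,  5,  2,  0,  0,  0,
        0,  0,  0,  0,  0,  0,  0,  0,  0,  0,  0,  0,  0,  1, 15, 43, 36,
       77, 53,  8, 13, 11,  2, 26, 51,  2,  0]), array([0.   , 0.004, 0.008, 0.012, 0.016, 0.02 , 0.024, 0.028, 0.032,
       0.036, 0.04 , 0.044, 0.048, 0.052, 0.056, 0.06 , 0.064, 0.068,
       0.072, 0.076, 0.08 , 0.084, 0.088, 0.092, 0.096, 0.1  , 0.104,
       0.108, 0.112, 0.116, 0.12 , 0.124, 0.128, 0.132, 0.136, 0.14 ,
       0.144, 0.148, 0.152, 0.156, 0.16 , 0.164, 0.168, 0.172, 0.176]))
```

The force has risen to about 30 N with no motion, and the heel spans 124–143 mm, so the jaw is at its stop. I relieve the side load slightly and then lift straight off.

Emit:
{"method": "apply_moves", "body": {
  "moves": [
    {"jaw": 0,"offset": [-3,0,0],"rot": [0,0,0]},
    {"jaw": 0,"offset": [0,0,-4],"rot": [0,0,0]},
    {"jaw": 0,"offset": [0,0,-6],"rot": [0,0,0]},
    {"jaw": 0,"offset": [-3,0,-10],"rot": [0,0,0]},
    {"jaw": 0,"offset": [0,0,-20],"rot": [0,0,0]}
  ]
}}

```text
time_s: 8.22
eef_pos: [0.5639, -0.0126, 0.1039]
eef_rot: [-0.001, 0.928, 0.371, -0.001]
wrist_force: [0.7, 0.3, 0.6]
opening: -0.002
grasp_force: 0.0
```

Emit:
{"method": "apply_moves", "body": {
  "moves": [
    {"jaw": 0,"offset": [0,0,-40],"rot": [0,0,0]},
    {"jaw": 0,"offset": [0,0,-50],"rot": [0,0,0]},
    {"jaw": 0,"offset": [-50,0,-20],"rot": [0,0,0]},
    {"jaw": 0,"offset": [-60,0,0],"rot": [0,0,0]},
    {"jaw": 0,"offset": [-60,0,0],"rot": [0,0,0]}
  ]
}}

```text
time_s: 8.85
eef_pos: [0.4409, -0.1308, 0.2151]
eef_rot: [0.001, 0.928, 0.372, 0.001]
wrist_force: [0.2, -1.6, 0.4]
opening: 0.0
grasp_force: 0.0
```

Run:
```python
from h import *
to([.5,0,.2])
for c in("top","scene"):
    im,d=ctrl.camera(c);r=ctrl.outline_of(c,"heel")
    if c=="scene":cv2.imwrite("pics/end.png",cv2.resize(im[100:280,180:400],(660,540))[:,:,::-1])
    a=np.radians(43.58);ex=np.array([np.cos(a),np.sin(a)])
    P=pts(c,d,r[0]["region"]);H=P[P[:,2]>.086];s=(H[:,:2]-[.4838,-.0912])@ex;print(c,np.histogram(s,np.arange(.02,.16,.004))[0])
    hsv=cv2.cvtColor(im,cv2.COLOR_RGB2HSV);red=((hsv[...,0]<5)|(hsv[...,0]>175))&(hsv[...,1]>180)&(hsv[...,2]>100)&r[0]["region"]
    R=pts(c,d,red);print(len(R),np.median(R,0),((R[:,:2]-[.4838,-.0912])@ex).mean())
```

```text
t 8.85 pos [ 0.4409 -0.1308  0.2151] off mm [133.1 -53.7  15.1] rot deg [ 0.1 -0.   0.1] F [ 0.2 -1.6  0.4] open 0.0
top [ 0  0  0  0 10 84 80 84 84 75  0  0  0  0  0  0  0  0  0  0  0  0  0  0
  0 12 72 67 71 59 20 21 19 19]
551 [ 0.55038699 -0.0276418   0.07511055] 0.09235897258108139
scene [ 0  0  0  0  0 18 32 31 42 72 43  0  0  0  0  0  0  0  0  0  0  0  0  0
  0  0 11 38 38 78 52  8 11 14]
160 [ 0.5416165  -0.03557527  0.07253038] 0.08051533205201639
```

View pics/end.png

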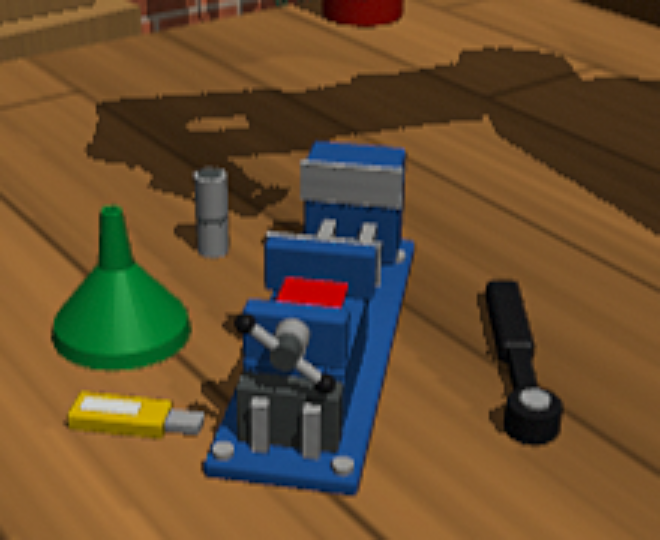

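The jaw is back against its stop block, with the pad centre at 92.4 mm (92 expected). The pad is up at 75 mm, and nothing around the vise has been disturbed.

```bash
python3 -c "
from bench import ctrl
print(ctrl.hand_in())"
```

```text
the job is handed in; nothing more can be done
None
```

The vise jaw is fully back against its stop, the release pad has sprung up, the objects around it look undisturbed in the final picture, and the job is handed in; no verdict was returned.

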